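# Dial the job code into the wire cutter's console

### The job

Copy the job code from the number tiles onto the console: roll each of the three thumbwheels until the numeral on the tile lying behind it stands squarely uppermost on the wheel. Then press the push button at the end of the row fully in to store the code and let it come back out, leaving the wheels as set and the other things on the bench where they are.

Things in the scene. Friction and masses are not known exactly. Their poses are not given: they have to be found in the camera images.
- console: fixed bench console of a wire cutter: box 250 (own x) by 460 (own y) by 110 mm high, black below, cream above. Origin: centre of its underside; x points away from the robot (yaw up to 0.3 rad), y to the robot's left. On its flat top: three thumbwheels at x -30, y +130, +50, -30 mm; push button at x -30, y -135; behind each wheel, at x +82, a number tile
- hub_left (a point): centre of the left thumbwheel, on its axle (along y), 114 mm above the table; axes as the console's. White disc, radius 60, 28 mm thick, flat sides to +y and -y, upper half out of the console's top. Rim: black numerals 0 to 9 every 36 degrees, upright seen from the robot; ten grey ridges 3 mm proud midway between them. 52 mm free between wheels
- wheel_left (a joint): angle of the left wheel, rad: at d x 0.6283 numeral d is uppermost, i.e. set; grows as the top rolls away from the robot (console +x). No clicks: friction of 0.13 N m holds it anywhere. Range -0.25 to 5.9, a stop between 9 and 0. Pinched by its flat sides it rolls 40 to 70 degrees a grasp (it lags and slips a little in the pads); or it is pushed by its ridges
- hub_middle (a point): centre of the middle thumbwheel, on its axle (along y), 114 mm above the table; axes as the console's. White disc, radius 60, 28 mm thick, flat sides to +y and -y, upper half out of the console's top. Rim: black numerals 0 to 9 every 36 degrees, upright seen from the robot; ten grey ridges 3 mm proud midway between them. 52 mm free between wheels
- wheel_middle (a joint): angle of the middle wheel, rad: at d x 0.6283 numeral d is uppermost, i.e. set; grows as the top rolls away from the robot (console +x). No clicks: friction of 0.13 N m holds it anywhere. Range -0.25 to 5.9, a stop between 9 and 0. Pinched by its flat sides it rolls 40 to 70 degrees a grasp (it lags and slips a little in the pads); or it is pushed by its ridges
- hub_right (a point): centre of the right thumbwheel, on its axle (along y), 114 mm above the table; axes as the console's. White disc, radius 60, 28 mm thick, flat sides to +y and -y, upper half out of the console's top. Rim: black numerals 0 to 9 every 36 degrees, upright seen from the robot; ten grey ridges 3 mm proud midway between them. 52 mm free between wheels
- wheel_right (a joint): angle of the right wheel, rad: at d x 0.6283 numeral d is uppermost, i.e. set; grows as the top rolls away from the robot (console +x). No clicks: friction of 0.13 N m holds it anywhere. Range -0.25 to 5.9, a stop between 9 and 0. Pinched by its flat sides it rolls 40 to 70 degrees a grasp (it lags and slips a little in the pads); or it is pushed by its ridges
- tile_3 (a point): fixed white number tile bearing the black numeral 3, 64 x 56 x 6 mm, flat on the console's top; the point is the centre of its upper face, 112 mm along the console's +x from the hub of the wheel it belongs to. Which tile lies behind which wheel differs from time to time
- tile_5 (a point): fixed white number tile bearing the black numeral 5, 64 x 56 x 6 mm, flat on the console's top; the point is the centre of its upper face, 112 mm along the console's +x from the hub of the wheel it belongs to. Which tile lies behind which wheel differs from time to time
- tile_7 (a point): fixed white number tile bearing the black numeral 7, 64 x 56 x 6 mm, flat on the console's top; the point is the centre of its upper face, 112 mm along the console's +x from the hub of the wheel it belongs to. Which tile lies behind which wheel differs from time to time
- set_button_top (a point): centre of the top of the round grey push button (32 mm across) at the right-hand end of the row of wheels; pressed straight down
- set_button (a joint): travel of the push button in m: 0 out, 0.006 fully in (about 5 N); springs back
- tape_roll_center (a point): roll of black tape lying flat on the console behind the button, 68 mm across, 24 mm high; the point is its centre
- wrench: steel wrench lying on the table to the right; origin under its middle
- screwdriver: screwdriver lying on the table to the left; origin under its middle
- jar: clear jar, 64 mm across, 85 mm high, on the table to the right; origin under its centre
- cup: white mug, 76 mm across, 85 mm high, on the table to the left; origin under its centre
- gauge_block: steel block 80 x 40 x 25 mm lying on the console, left of the number tiles; origin under its centre

How it is judged (in metres and radians):
On the way, in this order (a step that is already met when the one before it is completed fails the run):
1. all three thumbwheels show the numeral of the tile behind them, within 0.15 rad (((y of tile_3 in the frame of hub_left between -0.03 and 0.03 m and value of joint wheel_left between 1.735 and 2.035 rad) or (y of tile_5 in the frame of hub_left between -0.03 and 0.03 m and value of joint wheel_left between 2.9916 and 3.2916 rad) or (y of tile_7 in the frame of hub_left between -0.03 and 0.03 m and value of joint wheel_left between 4.2482 and 4.5482 rad)) and ((y of tile_3 in the frame of hub_middle between -0.03 and 0.03 m and value of joint wheel_middle between 1.735 and 2.035 rad) or (y of tile_5 in the frame of hub_middle between -0.03 and 0.03 m and value of joint wheel_middle between 2.9916 and 3.2916 rad) or (y of tile_7 in the frame of hub_middle between -0.03 and 0.03 m and value of joint wheel_middle between 4.2482 and 4.5482 rad)) and ((y of tile_3 in the frame of hub_right between -0.03 and 0.03 m and value of joint wheel_right between 1.735 and 2.035 rad) or (y of tile_5 in the frame of hub_right between -0.03 and 0.03 m and value of joint wheel_right between 2.9916 and 3.2916 rad) or (y of tile_7 in the frame of hub_right between -0.03 and 0.03 m and value of joint wheel_right between 4.2482 and 4.5482 rad))), for 0.2 s.
2. the push button is pressed in by at least 4.5 mm while the code is set (all of step 1 and value of joint set_button above 0.0045 m), for 0.05 s.
At the end, for the whole second after the job is handed in: Each thumbwheel is at rest with the numeral of the tile behind it uppermost, within 0.15 rad (about a quarter of the step between numerals), and the push button is out again (within 1.5 mm) (all of step 1 and value of joint set_button below 0.0015 m and velocity of joint wheel_left between -0.1 and 0.1 rad/s and velocity of joint wheel_middle between -0.1 and 0.1 rad/s and velocity of joint wheel_right between -0.1 and 0.1 rad/s); the robot touches nothing.
It fails at once if a bystander is moved by more than 30 mm (distance of any of tape_roll_center, wrench, screwdriver, jar, cup, gauge_block from where it was at the start of the episode above 0.03 m).
It also fails if it takes over 72 s, if anything falls off the work surface, if the arm or the gripper's body presses on something with over 40 N, if the wrist force passes 120 N, or if a joint passes its speed limit or range.

### The arm

A 7-joint arm with a two-finger parallel gripper is mounted at the origin on the work surface. World frame = base frame: x ahead of the robot, y to its left, z up, the work surface at z = 0. Lengths are in m, angles in degrees, forces in N, time in s.
With the tool pointing down it reaches from about 0.425 to 0.925 m from the base axis. Payload 6.8 kg.
Tool frame: the origin (TCP) lies at the very end of the fingers, on their centre line; the grasp point (between the pads) lies 19 mm behind it; z points along the fingers, y is the direction in which the jaws open and shut (so a half turn about z gives the same grasp; the last joint's range is limited). The gripper opens to 85 mm and grips with 20 to 120 N. Pads are 22 mm wide; open, the fingers measure 114 mm over their backs; the gripper's body (76 mm by 85 mm) begins 54 mm behind the grasp point. The pads swing forward as they close: fully open they stand 13 mm farther back than shut.
Start: joints at [68.119, 27.33, 1.283, 89.118, -0.659, 63.558, -4.761], TCP at [0.183, -0.65, 0.231] pointing down, gripper open.
Joint ranges: [-169.35, 169.35], [-19.33, 120.38], [-80.79, 83.38], [13.8, 139.57], [-78.32, 258.32], [9.67, 109.79], [-169.56, 169.56]. Speed limits (degrees/s): [136.94, 136.94, 180, 180, 180, 180, 180].

### API

Orientations are given as [roll, pitch, yaw] about the fixed x, y, z axes, in that order (R = Rz(yaw) Ry(pitch) Rx(roll)).
In Python, from rig import sense, viewer, ticket gives the robot as it stands.
- The arm moves only by the tool apply_moves, never from a script. Its argument "moves" is one flat list of numbers, 6 for each row, row after row: the shift along the tool's x, y, z in mm, then the turn, a rotation vector about the tool's x, y, z in rad. A call has 1 to 20 rows; each row is the pose to reach, as a shift and turn from the pose commanded when the call began, along the tool's axes at that moment; what a row does not reach only later rows make up. A row lasts 1/12 s, in which the tool goes at most 41.7 mm and 7.16 degrees, less where a joint would pass 70% of its speed; a pose out of reach is approached as far as the arm can. A call with a gripper value outside its range is refused whole. "hand" is the opening in per cent of the stroke, from 0 (shut) to 100 (fully open), set as the call begins (left out, the last holds). The fingers move at their own pace and stop on an object; "newtons" is the grip in N (left out, the last holds). Time passes only in rows, so rows that repeat a pose let the fingers close. It gives the time, the measured TCP pose, the force and the opening at its end, in the units of the state.
- sense(): the state, without advancing time (a new reading comes with each control period).
- viewer.snapshot(name): name is "side" or "top"; returns (picture, depth): 384x512x3 uint8, red, green, blue; 384x512 float32, m along the optical axis (not along the pixel's ray), 0 where there is no reading.
- viewer.camera_info(name): a dict with "fx", "fy", "cx", "cy" (pixels), "distortion" ([k1, k2, p1, p2, k3] as OpenCV has them; the pictures are not rectified), "rvec" (rotation vector, rad) and "tvec" (3), from world to camera coordinates, as OpenCV has them. Camera axes: x right, y down, z forward; pixel columns grow to the right and rows downward; lengths in m; the calibration is good to about 2 mm. A picture is of the moment at which its call begins. camera_info takes no time and is no camera call.
- ticket.close_job(): hands the job in, once; it reports no verdict.
The state is a dict: "t": time; "joints": joint angles; "joint_velocities": joint speeds; "joint_efforts": joint torques, N m; "tool_pos": TCP position; "orientation": TCP orientation; "contact_force": force on the tool from outside, world axes, zero at the start; "ft_torque": the same for the moment, N m; "grip_width": finger opening in m.
Only numpy, scipy, OpenCV 4.12 (cv2) and the standard library are available. Lean on these libraries where they do the work, as an engineer would, in place of code of your own. Each camera call takes 0.05 s, during which the arm holds its last target. There are 200 camera calls.

## Working session

There is one attempt and no reset: what is moved stays moved. The work goes in short steps, Python scripts to look and compute and a tool call to move; the robot and the scene stay as the last step left them, time stands still between calls to the robot, and variables do not carry over. Pictures are saved under pics/ and viewed, about 8 in all and at most 12, crops included, and the job is handed in when it is done.

Besides the shell and the picture viewer there is one more tool, called after "Emit:" in YAML: its name, and indented under it one key for each argument. apply_moves: Moves the arm, as the interface text tells. Its arguments: {"type":"object","properties":{"moves":{"type":"array","items":{"type":"number"}},"hand":{"type":"number"},"newtons":{"type":"number"}},"required":["moves"]}

```bash
mkdir -p pics; ls; cat > h.py <<'E'
import numpy as np, cv2
from rig import sense, viewer, ticket
from scipy.spatial.transform import Rotation as R
def snap(n):
    p,d=viewer.snapshot(n); return p,d,viewer.camera_info(n)
def proj(P,c):
    K=np.array([[c['fx'],0,c['cx']],[0,c['fy'],c['cy']],[0,0,1.]])
    return cv2.projectPoints(np.float64(P).reshape(-1,1,3),np.float64(c['rvec']),np.float64(c['tvec']),K,np.float64(c['distortion']))[0].reshape(-1,2)
def unproj(uv,z,c):
    "pixel -> world point on plane z"
    K=np.array([[c['fx'],0,c['cx']],[0,c['fy'],c['cy']],[0,0,1.]])
    r=cv2.undistortPoints(np.float64(uv).reshape(-1,1,2),K,np.float64(c['distortion'])).reshape(-1,2)
    Rm=R.from_rotvec(np.ravel(c['rvec'])).as_matrix(); t=np.ravel(c['tvec'])
    C=-Rm.T@t; D=np.c_[r,np.ones(len(r))]@Rm
    return C+D*((z-C[2])/D[:,2])[:,None]
def save(n,p): cv2.imwrite('pics/'+n,cv2.cvtColor(p,cv2.COLOR_RGB2BGR))
E
python3 - <<'E'
from h import *
a,da,ca=snap('side'); b,db,cb=snap('top')
save('side0.png',a); save('top0.png',b)
for c in (ca,cb):
    Rm=R.from_rotvec(np.ravel(c['rvec'])).as_matrix(); print(c['fx'],-Rm.T@np.ravel(c['tvec']),Rm[2])
np.savez('s0.npz',a=a,da=da,b=b,db=db); print(sense())
E
```

```text
pics
396.3186908977912 [-0.11600346  0.68098974  0.78028063] [ 0.56351919 -0.57622629 -0.59195387]
362.4658028357084 [0.30943134 0.01628651 1.29098247] [ 0.18728332 -0.00262863 -0.98230242]
{'t': 0.1, 'joints': array([68.11861327, 27.37095816,  1.27912779, 89.17250007, -0.65887965,
       63.55778316, -4.76068407]), 'joint_velocities': array([ 0.00613649, -0.13985585, -0.00072672, -0.17883447,  0.04396025,
       -0.06812669, -0.11967129]), 'joint_efforts': array([ 5.36973224e-03, -5.97765219e+01,  1.61427900e+00, -2.81955296e+01,
        1.28297601e-02,  4.98217531e-03, -3.27848745e-06]), 'tool_pos': array([ 0.18237147, -0.64934229,  0.23042485]), 'orientation': array([-1.79906301e+02,  6.37255929e-03,  1.56903689e+01]), 'contact_force': array([-0.10840645,  0.01737043,  0.18512111]), 'ft_torque': array([ 0.01435111, -0.01893221, -0.03110984]), 'grip_width': 0.08573011669053242}
```

View pics/top0.png

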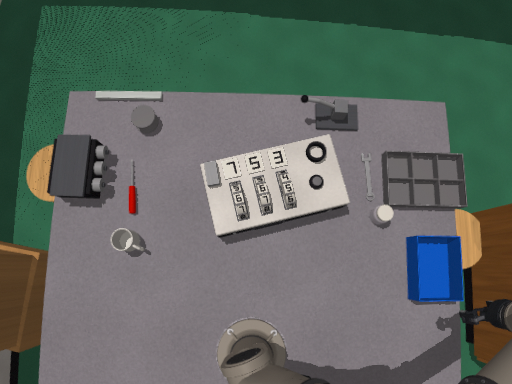

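View pics/side0.png

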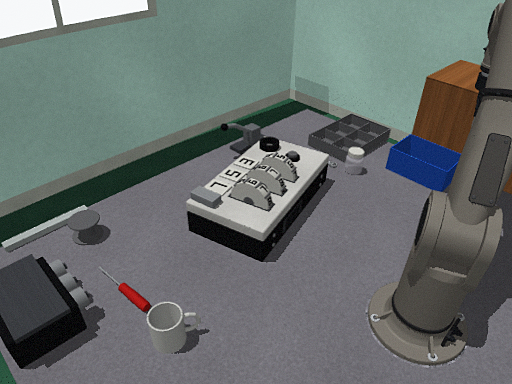

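```bash
cat >> h.py <<'E'
def cloud(d,c):
    v,u=np.mgrid[0:384,0:512]; K=np.array([[c['fx'],0,c['cx']],[0,c['fy'],c['cy']],[0,0,1.]])
    r=cv2.undistortPoints(np.float64(np.c_[u.ravel(),v.ravel()]).reshape(-1,1,2),K,np.float64(c['distortion'])).reshape(-1,2)
    P=np.c_[r,np.ones(len(r))]*d.reshape(-1,1)
    return ((P-np.ravel(c['tvec']))@R.from_rotvec(np.ravel(c['rvec'])).as_matrix()).reshape(384,512,3)
def unwrap(p,c,pose,y):
    "rows: phi +80 (away) .. -80 deg, 3 px/deg ; cols across 28 mm"
    ph=np.radians(np.linspace(80,-80,481)); ys=np.linspace(.016,-.016,80)
    PH,Y=np.meshgrid(ph,ys,indexing='ij')
    L=np.stack([-.03+.0605*np.sin(PH),y+Y,.114+.0605*np.cos(PH)],-1).reshape(-1,3)
    W=L@R.from_euler('z',pose[2]).as_matrix().T+[pose[0],pose[1],0]
    m=proj(W,c).reshape(481,80,2).astype(np.float32)
    return cv2.remap(p,m[...,0],m[...,1],cv2.INTER_CUBIC)
E
python3 - <<'E'
from h import *
s=np.load('s0.npz'); c=viewer.camera_info('top'); P=cloud(s['db'],c)
m=(abs(P[...,2]-.11)<.012)&(P[...,0]>.25)&(P[...,0]<.9)&(abs(P[...,1])<.4)
m=cv2.morphologyEx(m.astype(np.uint8),cv2.MORPH_OPEN,np.ones((3,3)))
n,l,st,_=cv2.connectedComponentsWithStats(m); i=1+np.argmax(st[1:,4]); 
X=P[l==i]; print(len(X),np.median(X[:,2]))
r=cv2.minAreaRect((X[:,:2]*1000).astype(np.float32)); print(r)
b=cv2.boxPoints(r); print(b)
for x in (c,viewer.camera_info('side')): pass
# button & tape circle pixel check
print(unproj([[316,182],[316,152],[232,168],[254,162],[277,157]],.116,c))
# jar, heights around
E
```

```text
8081 0.11054885726967036
((573.0455932617188, -61.327667236328125), (251.5469207763672, 458.9499206542969), 15.129012107849121)
[[ 391.73993  127.3678 ]
 [ 511.52277 -315.67523]
 [ 754.35126 -250.02313]
 [ 634.5684   193.0199 ]]
[[ 0.57797946 -0.20083489  0.116     ]
 [ 0.68239697 -0.2018714   0.116     ]
 [ 0.61800145  0.08074715  0.116     ]
 [ 0.64086096  0.00767721  0.116     ]
 [ 0.6605926  -0.06941586  0.116     ]]
```

```bash
cat >> h.py <<'E'
POSE=(.573,-.0613,np.radians(15.13))
def sheet(name):
    ims=[]
    for n in('top','side'):
        p,d,c=snap(n)
        for y in(.13,.05,-.03):
            im=np.ascontiguousarray(unwrap(p,c,POSE,y))
            for k in range(-60,61,20): cv2.line(im,(0,240-3*k),(8 if k else 20,240-3*k),(255,0,0),1)
            ims+=[im,np.zeros((481,20,3),np.uint8)]
    save(name,np.hstack(ims))
E
python3 -c "
from h import *
sheet('u0.png')
print(sense()['t'])"
```

```text
0.2
```

View pics/u0.png

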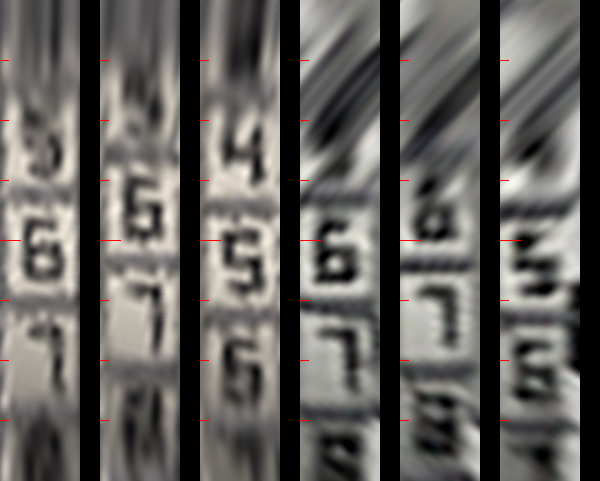

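```bash
cat >> h.py <<'E'
def want(y,phi,r,x=-.03,z=.114):
    Rz=R.from_euler('z',POSE[2]); a=np.radians(phi)
    p=Rz.apply([x+r*np.sin(a),y,z+r*np.cos(a)])+[POSE[0],POSE[1],0]
    return p,Rz*R.from_euler('y',phi,degrees=True)*R.from_euler('x',180,degrees=True)
def rel(goals,cur=None):
    "print tool-frame rows (mm, rad) from cur pose (default measured)"
    if cur is None:
        s=sense(); cur=(s['tool_pos'],R.from_euler('xyz',s['orientation'],degrees=True))
    p0,R0=cur
    for p,Rg in goals:
        print(np.round(R0.inv().apply(p-p0)*1000,1).tolist(),np.round((R0.inv()*Rg).as_rotvec(),3).tolist())
E
python3 -c "
from h import *
rel([want(-.03,0,.186),want(-.03,30,.12),want(-.03,30,.026)])"
```

```text
[504.8, -431.1, -68.9] [-0.001, 0.0, 0.01]
[564.8, -430.4, 13.2] [0.001, -0.524, 0.01]
[517.8, -430.7, 94.6] [0.001, -0.524, 0.01]
```

Emit:
apply_moves:
  moves: [0,0,-40,0,0,0,0,0,-70,0,0,0,505,-431,-70,0,0,0.01,505,-431,-70,0,0,0.01,505,-431,-70,0,0,0.01,505,-431,-70,0,0,0.01,505,-431,-70,0,0,0.01,505,-431,-70,0,0,0.01,505,-431,-70,0,0,0.01,505,-431,-70,0,0,0.01,505,-431,-70,0,0,0.01,505,-431,-70,0,0,0.01,505,-431,-70,0,0,0.01,505,-431,-70,0,0,0.01,505,-431,-70,0,0,0.01,505,-431,-70,0,0,0.01,505,-431,-70,0,0,0.01,505,-431,-70,0,0,0.01,505,-431,-70,0,0,0.01,505,-431,-70,0,0,0.01]
  hand: 65

```text
t: 1.87
tool_pos: [0.553, -0.0955, 0.301]
orientation: [-179.9, 0.0, 15.4]
contact_force: [-1.1, -1.8, -0.3]
grip_width: 0.0555
```

```bash
python3 -c "
from h import *
s=sense();print(s['tool_pos'],s['orientation'],s['grip_width'],s['t'])
print('goal',want(-.03,0,.186)[0])
rel([want(-.03,32,.12),want(-.03,32,.026)])
c=want(-.03,32,.026)
rel([want(-.03,a,.026) for a in range(28,-37,-4)],c)"
```

```text
[ 0.55298162 -0.09550562  0.30096373] [-1.79937428e+02  9.73047120e-05  1.54213674e+01] 0.055467097026560976 1.8667
goal [ 0.55187022 -0.09809038  0.3       ]
[61.8, 2.6, 85.2] [0.0, -0.558, 0.005]
[12.0, 2.4, 164.9] [0.0, -0.558, 0.005]
[-1.8, 0.0, 0.1] [-0.0, 0.07, 0.0]
[-3.6, -0.0, 0.3] [0.0, 0.14, 0.0]
[-5.4, 0.0, 0.6] [0.0, 0.209, 0.0]
[-7.2, 0.0, 1.0] [0.0, 0.279, 0.0]
[-8.9, -0.0, 1.6] [0.0, 0.349, 0.0]
[-10.6, -0.0, 2.2] [0.0, 0.419, 0.0]
[-12.2, -0.0, 3.0] [0.0, 0.489, 0.0]
[-13.8, 0.0, 4.0] [0.0, 0.559, 0.0]
[-15.3, 0.0, 5.0] [0.0, 0.628, 0.0]
[-16.7, -0.0, 6.1] [0.0, 0.698, 0.0]
[-18.1, 0.0, 7.3] [-0.0, 0.768, 0.0]
[-19.3, 0.0, 8.6] [0.0, 0.838, 0.0]
[-20.5, 0.0, 10.0] [0.0, 0.908, 0.0]
[-21.6, -0.0, 11.5] [0.0, 0.977, 0.0]
[-22.5, -0.0, 13.0] [0.0, 1.047, 0.0]
[-23.4, 0.0, 14.6] [0.0, 1.117, 0.0]
[-24.1, -0.0, 16.3] [0.0, 1.187, 0.0]
```

Emit:
apply_moves:
  moves: [62,1,85,0,-0.558,0.005,62,1,85,0,-0.558,0.005,62,1,85,0,-0.558,0.005,62,1,85,0,-0.558,0.005,62,1,85,0,-0.558,0.005,62,1,85,0,-0.558,0.005,62,1,85,0,-0.558,0.005,62,1,85,0,-0.558,0.005]

```text
t: 2.53
tool_pos: [0.612, -0.0848, 0.217]
orientation: [179.8, 31.9, 14.6]
contact_force: [0.2, 0.4, -0.8]
grip_width: 0.0554
```

```bash
python3 -c "
from h import *
rel([want(-.03,32,.12),want(-.03,32,.08),want(-.03,32,.05),want(-.03,32,.026)])
p,d,c=snap('top'); q=snap('side')[0]
save('t1.png',np.hstack([cv2.resize(p[110:250,180:360],None,fx=2.2,fy=2.2),cv2.resize(q[110:250,180:360],None,fx=2.2,fy=2.2)]))"
```

```text
[2.4, -2.9, -0.1] [-0.002, -0.002, -0.007]
[2.3, -2.8, 39.9] [-0.002, -0.002, -0.007]
[2.2, -2.8, 69.9] [-0.002, -0.002, -0.007]
[2.2, -2.7, 93.9] [-0.002, -0.002, -0.007]
```

View pics/t1.png

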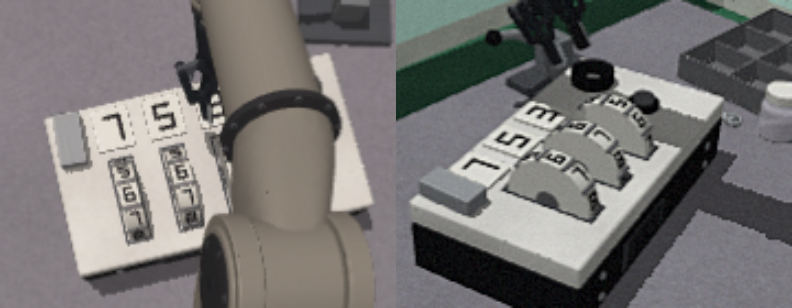

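Emit:
apply_moves:
  moves: [2,-2,20,0,0,-0.007,2,-2,45,0,0,-0.007,2,-2,70,0,0,-0.007,2,-2,85,0,0,-0.007,2,-2,94,0,0,-0.007,2,-2,94,0,0,-0.007,2,-2,94,0,0,-0.007]

```text
t: 3.22
tool_pos: [0.5657, -0.0941, 0.1367]
orientation: [-179.9, 31.9, 15.2]
contact_force: [0.4, -0.6, -0.2]
grip_width: 0.0553
```

```bash
python3 -c "
from h import *
rel([want(-.03,32,.026)]); snap('side');rel([want(-.03,32,.026)]); print(sense()['contact_force'])"
```

```text
[-0.2, 0.3, 0.9] [-0.001, -0.002, 0.001]
[-0.6, 0.5, 1.4] [-0.001, -0.003, 0.001]
[0.06284297 0.47309868 0.48795095]
```

Emit:
apply_moves:
  moves: [0,0,0,0,0,0,0,0,0,0,0,0,0,0,0,0,0,0,0,0,0,0,0,0,0,0,0,0,0,0]
  hand: 0
  newtons: 80

```text
t: 3.68
tool_pos: [0.5667, -0.0942, 0.1366]
orientation: [-180.0, 31.8, 15.2]
contact_force: [3.3, -1.9, 6.0]
grip_width: 0.0267
```

Emit:
apply_moves:
  moves: [-1.8,0,0.1,0,0.07,0,-3.6,0,0.3,0,0.14,0,-5.4,0,0.6,0,0.209,0,-7.2,0,1,0,0.279,0,-8.9,0,1.6,0,0.349,0,-10.6,0,2.2,0,0.419,0,-12.2,0,3,0,0.489,0,-13.8,0,4,0,0.559,0,-15.3,0,5,0,0.628,0,-16.7,0,6.1,0,0.698,0,-18.1,0,7.3,0,0.768,0,-19.3,0,8.6,0,0.838,0,-20.5,0,10,0,0.908,0,-21.6,0,11.5,0,0.977,0,-22.5,0,13,0,1.047,0,-23.4,0,14.6,0,1.117,0,-24.1,0,16.3,0,1.187,0,-24.1,0,16.3,0,1.187,0,-24.1,0,16.3,0,1.187,0]

```text
t: 5.27
tool_pos: [0.5337, -0.1036, 0.1259]
orientation: [179.4, -29.9, 15.6]
contact_force: [-39.8, 2.8, 73.0]
grip_width: 0.0269
```

```bash
python3 -c "
from h import *
rel([want(-.03,-36,.026),want(-.03,-36,.12)]); print(sense()['contact_force'])
sheet('u1.png')"
```

```text
[7.8, -0.5, -6.0] [0.007, 0.107, 0.008]
[-2.3, 0.1, -99.5] [0.007, 0.107, 0.008]
[-39.82080694   2.82229919  73.00433166]
```

View pics/u1.png

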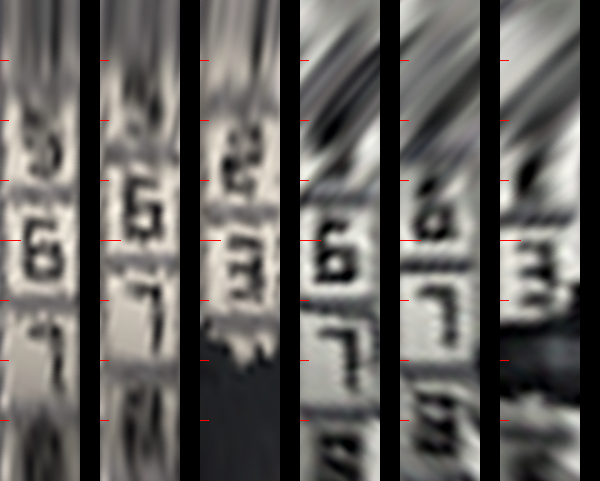

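Emit:
apply_moves:
  moves: [0,0,0,0,0,0,0,0,0,0,0,0,0,0,0,0,0,0]
  hand: 65

```text
t: 5.62
tool_pos: [0.5279, -0.1064, 0.1195]
orientation: [179.7, -29.0, 15.2]
contact_force: [-1.0, 0.1, 0.8]
grip_width: 0.0555
```

```bash
python3 -c "
from h import *
rel([want(-.03,-30,.026),want(-.03,-30,.12)]); s=sense();print(s['contact_force'],s['joints'],s['tool_pos'],s['orientation'])"
```

```text
[19.0, -1.7, -8.9] [0.004, 0.017, 0.002]
[17.4, -1.3, -102.9] [0.004, 0.017, 0.002]
[-0.95464953  0.06866544  0.7554819 ] [ 58.33438819  24.39341767 -53.15228207 129.65391223  38.65412953
  10.55945508 -99.08134126] [ 0.52789537 -0.10638228  0.11950189] [179.69719699 -29.02991882  15.23602255]
```

Emit:
apply_moves:
  moves: [3,0,-35,0,0,0,8,0,-70,0,0,0,15,0,-110,0,0,0,15,0,-110,0,-0.1,0,15,0,-110,0,-0.2,0,15,0,-110,0,-0.3,0,15,0,-110,0,-0.4,0,15,0,-110,0,-0.4,0]

```text
t: 6.28
tool_pos: [0.4923, -0.1139, 0.2246]
orientation: [179.7, -6.2, 15.4]
contact_force: [0.7, 0.7, -0.1]
grip_width: 0.0557
```

```bash
python3 -c "
from h import *
s=sense();print(s['joints'],s['tool_pos'],s['orientation'])
sheet('u2.png')
rel([want(-.03,-8,.1),want(-.03,-8,.026),want(.05,24,.12),want(.05,24,.026)])
"
```

```text
[ 64.44250971  21.21621417 -68.07698017 113.15795387  22.76949445
  54.44573131 -88.49725448] [ 0.49230425 -0.11390808  0.22455091] [179.74567651  -6.15386326  15.36248257]
[49.2, 0.2, 15.0] [0.003, 0.031, 0.003]
[51.5, 0.0, 88.9] [0.003, 0.031, 0.003]
[113.0, -79.6, 11.0] [0.004, -0.528, 0.002]
[65.6, -79.9, 92.2] [0.004, -0.528, 0.002]
```

View pics/u2.png

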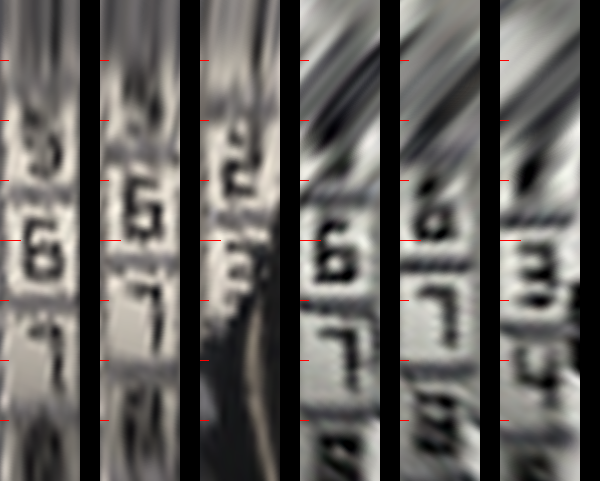

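Emit:
apply_moves:
  moves: [48,0,-8,0,-0.107,0.003,48,0,-8,0,-0.107,0.003,48,0,20,0,-0.107,0.003,48,0,20,0,-0.107,0.003,48,0,20,0,-0.107,0.003]

```text
t: 6.8
tool_pos: [0.5349, -0.1041, 0.2065]
orientation: [179.9, 0.2, 14.9]
contact_force: [-0.8, -1.2, 0.0]
grip_width: 0.0558
```

```bash
python3 -c "
from h import *
print(sense()['joints'])
snap('side')
rel([want(-.03,0,.026)])
rel([want(-.03,a,.026) for a in (3,6,9,12)],want(-.03,0,.026))
"
```

```text
[ 51.52552156  28.79271769 -61.63838852 105.54167766  28.53977714
  63.08138045 -95.81647416]
[17.4, -1.9, 67.5] [0.003, 0.001, -0.004]
[1.4, -0.0, 0.0] [0.0, -0.052, -0.0]
[2.7, 0.0, 0.1] [-0.0, -0.105, -0.0]
[4.1, -0.0, 0.3] [0.0, -0.157, -0.0]
[5.4, -0.0, 0.6] [-0.0, -0.209, -0.0]
```

Emit:
apply_moves:
  moves: [17,-2,0,0,0,-0.004,17,-2,20,0,0,-0.004,17,-2,45,0,0,-0.004,17,-2,67,0,0,-0.004,17,-2,67,0,0,-0.004,17,-2,67,0,0,-0.004,17,-2,67,0,0,-0.004,17,-2,67,0,0,-0.004]

```text
t: 7.52
tool_pos: [0.5542, -0.0976, 0.1433]
orientation: [179.7, -0.2, 15.1]
contact_force: [-0.5, 0.6, 1.2]
grip_width: 0.0555
```

```bash
python3 -c "
from h import *
rel([want(-.03,0,.026)])
s=sense(); print(s['joints'],s['contact_force'])
"
```

```text
[-2.4, -0.2, 3.3] [0.006, -0.003, 0.0]
[  46.36290764   34.19891345  -57.45345661  106.85079776   34.3576075
   57.93880106 -100.67257182] [-0.4950255   0.60946023  1.21197381]
```

Emit:
apply_moves:
  moves: [0,0,0,0,0,0,0,0,0,0,0,0,0,0,0,0,0,0,0,0,0,0,0,0,0,0,0,0,0,0,1.5,0,0.2,0,-0.05,0,3,0,0.4,0,-0.1,0,4.5,0,0.7,0,-0.16,0,6.2,0,1.1,0,-0.22,0,6.2,0,1.1,0,-0.22,0,6.2,0,1.1,0,-0.22,0]
  hand: 0

```text
t: 8.43
tool_pos: [0.5602, -0.0961, 0.1412]
orientation: [179.7, 12.6, 15.1]
contact_force: [-0.3, -2.8, 6.3]
grip_width: 0.0273
```

Emit:
apply_moves:
  moves: [0,0,0,0,0,0,0,0,0,0,0,0,0,0,0,0,0,0,0,0,-30,0,0,0,0,0,-60,0,0,0,0,0,-100,0,0,0,0,0,-100,0,0,0,0,0,-100,0,0,0]
  hand: 65

```text
t: 9.1
tool_pos: [0.5816, -0.0888, 0.2401]
orientation: [179.7, 12.3, 15.1]
contact_force: [0.4, -0.3, 0.0]
grip_width: 0.0556
```

```bash
python3 -c "
from h import *
rel([want(.05,32,.12),want(.05,32,.026)])
s=sense(); print(s['joints'])
c=want(.05,32,.026)
rel([want(.05,a,.026) for a in np.arange(28.3,-18,-3.7)],c)"
```

```text
[36.8, -78.9, 16.4] [0.006, -0.344, -0.001]
[5.2, -79.4, 104.9] [0.006, -0.344, -0.001]
[ 37.70901412  35.65777209 -55.74418367  89.63072373  29.21628308
  83.40322209 -97.67500418]
[-1.7, 0.0, 0.1] [0.0, 0.065, 0.0]
[-3.3, 0.0, 0.2] [0.0, 0.129, 0.0]
[-5.0, -0.0, 0.5] [0.0, 0.194, 0.0]
[-6.6, -0.0, 0.9] [0.0, 0.258, 0.0]
[-8.2, 0.0, 1.3] [0.0, 0.323, 0.0]
[-9.8, 0.0, 1.9] [-0.0, 0.387, 0.0]
[-11.4, 0.0, 2.6] [0.0, 0.452, 0.0]
[-12.8, 0.0, 3.4] [0.0, 0.517, 0.0]
[-14.3, -0.0, 4.3] [-0.0, 0.581, 0.0]
[-15.6, 0.0, 5.2] [-0.0, 0.646, 0.0]
[-17.0, 0.0, 6.3] [0.0, 0.71, 0.0]
[-18.2, 0.0, 7.4] [-0.0, 0.775, 0.0]
[-19.4, 0.0, 8.6] [0.0, 0.84, 0.0]
```

Emit:
apply_moves:
  moves: [37,-79,0,0.006,-0.344,0,37,-79,16,0.006,-0.344,0,37,-79,16,0.006,-0.344,0,37,-79,16,0.006,-0.344,0,37,-79,16,0.006,-0.344,0,37,-79,16,0.006,-0.344,0,37,-79,16,0.006,-0.344,0]

```text
t: 9.68
tool_pos: [0.5909, -0.0064, 0.2144]
orientation: [180.0, 32.2, 14.9]
contact_force: [0.6, -0.9, -0.4]
grip_width: 0.0556
```

```bash
python3 -c "
from h import *
sheet('u3.png')
rel([want(.05,32,.026)])
s=sense(); print(s['joints'])"
```

```text
[1.5, -1.6, 92.2] [-0.002, 0.003, -0.003]
[  20.3556094    47.58560993  -49.87962126   76.33192691   27.68891922
  103.40116421 -105.63037205]
```

View pics/u3.png

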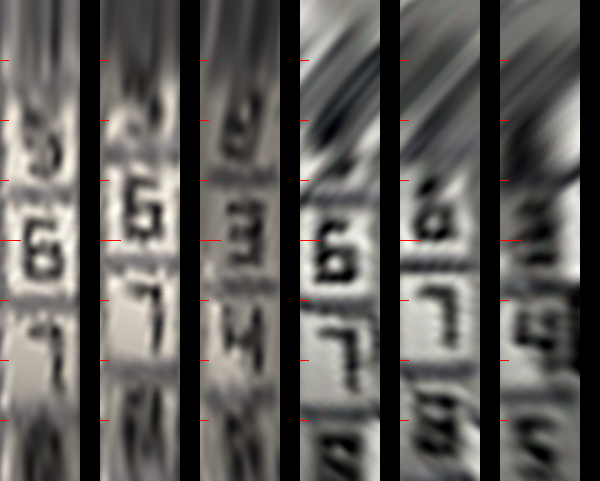

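Emit:
apply_moves:
  moves: [1.5,-1.5,20,0,0,-0.003,1.5,-1.5,45,0,0,-0.003,1.5,-1.5,70,0,0,-0.003,1.5,-1.5,85,0,0,-0.003,1.5,-1.5,92,0,0,-0.003,1.5,-1.5,92,0,0,-0.003,1.5,-1.5,92,0,0,-0.003,1.5,-1.5,92,0,0,-0.003]

```text
t: 10.45
tool_pos: [0.5455, -0.0157, 0.1365]
orientation: [-179.8, 32.1, 15.2]
contact_force: [-0.9, 0.3, -0.3]
grip_width: 0.0557
```

```bash
python3 -c "
from h import *
rel([want(.05,32,.026)])
s=sense(); print(s['joints'],s['contact_force'])"
```

```text
[-1.1, 1.2, 1.2] [-0.002, 0.003, 0.001]
[  23.27287907   48.7705377   -49.67971315   86.89070488   29.29631084
   93.69587692 -107.8254407 ] [-0.92293012  0.30916669 -0.25593592]
```

Emit:
apply_moves:
  moves: [-0.5,0.6,0.5,0,0,0,-0.5,0.6,0.5,0,0,0,-0.5,0.6,0.5,0,0,0,-0.5,0.6,0.5,0,0,0,-0.5,0.6,0.5,0,0,0]
  hand: 0

```text
t: 10.87
tool_pos: [0.5449, -0.0172, 0.1359]
orientation: [-179.9, 32.2, 15.2]
contact_force: [3.7, -2.4, 5.7]
grip_width: 0.027
```

Emit:
apply_moves:
  moves: [-1.7,0,0.1,0,0.065,0,-3.3,0,0.2,0,0.129,0,-5,0,0.5,0,0.194,0,-6.6,0,0.9,0,0.258,0,-8.2,0,1.3,0,0.323,0,-9.8,0,1.9,0,0.387,0,-11.4,0,2.6,0,0.452,0,-12.8,0,3.4,0,0.517,0,-14.3,0,4.3,0,0.581,0,-15.6,0,5.2,0,0.646,0,-17,0,6.3,0,0.71,0,-18.2,0,7.4,0,0.775,0,-19.4,0,8.6,0,0.84,0,-19.4,0,8.6,0,0.84,0,-19.4,0,8.6,0,0.84,0,-19.4,0,8.6,0,0.84,0]

```text
t: 12.2
tool_pos: [0.5245, -0.0228, 0.1396]
orientation: [-180.0, -15.9, 15.1]
contact_force: [-6.0, -5.1, 16.0]
grip_width: 0.027
```

Emit:
apply_moves:
  moves: [0,0,0,0,0,0,0,0,0,0,0,0,0,0,0,0,0,0,0,0,-30,0,0,0,0,0,-60,0,0,0,0,0,-100,0,0,0,0,0,-100,0,0,0,0,0,-100,0,0,0]
  hand: 65

```text
t: 12.87
tool_pos: [0.498, -0.0311, 0.2358]
orientation: [-180.0, -16.0, 15.0]
contact_force: [-0.6, 0.7, -0.2]
grip_width: 0.0554
```

```bash
python3 -c "
from h import *
rel([want(.13,-14,.12),want(.13,-14,.026)])
s=sense(); print(s['joints'],s['orientation'])
sheet('u4.png')
c=want(.13,-14,.026)
rel([want(.13,a,.026) for a in np.arange(-10,28,4)],c)"
```

```text
[3.6, -81.2, 6.7] [0.0, -0.034, -0.003]
[0.3, -81.3, 100.6] [0.0, -0.034, -0.003]
[ 69.46336685  16.63855079 -78.67949222 119.66493244  20.85902975
  42.55081272 -95.15645622] [-179.96808115  -15.96090567   14.95989542]
[1.8, 0.0, 0.1] [-0.0, -0.07, 0.0]
[3.6, -0.0, 0.3] [0.0, -0.14, 0.0]
[5.4, -0.0, 0.6] [0.0, -0.209, -0.0]
[7.2, 0.0, 1.0] [0.0, -0.279, -0.0]
[8.9, -0.0, 1.6] [0.0, -0.349, 0.0]
[10.6, -0.0, 2.2] [-0.0, -0.419, 0.0]
[12.2, -0.0, 3.0] [0.0, -0.489, -0.0]
[13.8, 0.0, 4.0] [0.0, -0.559, 0.0]
[15.3, -0.0, 5.0] [0.0, -0.628, -0.0]
[16.7, 0.0, 6.1] [0.0, -0.698, -0.0]
```

View pics/u4.png

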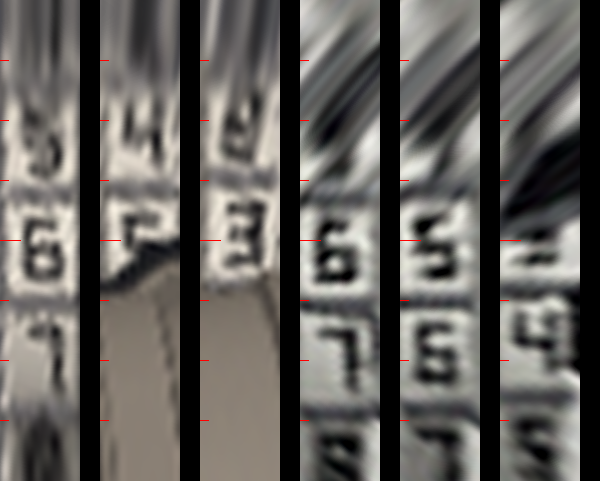

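```bash
python3 -c "
from h import *
rel([want(.13,-8,.12),want(.13,-8,.026)])
c=want(.13,-8,.026)
rel([want(.13,a,.026) for a in np.arange(-4,33,4)],c)"
```

```text
[17.7, -79.7, 6.0] [-0.003, -0.136, -0.0]
[5.0, -79.5, 99.1] [-0.003, -0.136, -0.0]
[1.8, -0.0, 0.1] [0.0, -0.07, -0.0]
[3.6, -0.0, 0.3] [-0.0, -0.14, 0.0]
[5.4, 0.0, 0.6] [0.0, -0.209, -0.0]
[7.2, -0.0, 1.0] [0.0, -0.279, -0.0]
[8.9, 0.0, 1.6] [0.0, -0.349, -0.0]
[10.6, -0.0, 2.2] [0.0, -0.419, -0.0]
[12.2, -0.0, 3.0] [0.0, -0.489, -0.0]
[13.8, -0.0, 4.0] [0.0, -0.559, -0.0]
[15.3, -0.0, 5.0] [0.0, -0.628, -0.0]
[16.7, -0.0, 6.1] [-0.0, -0.698, -0.0]
```

Emit:
apply_moves:
  moves: [18,-27,-5,0,-0.05,0,18,-54,-5,0,-0.1,0,18,-79.5,5,0,-0.136,0,18,-79.5,5,0,-0.136,0,18,-79.5,5,0,-0.136,0,18,-79.5,5,0,-0.136,0]

```text
t: 13.47
tool_pos: [0.4938, 0.0529, 0.2333]
orientation: [-179.8, -7.9, 15.3]
contact_force: [-0.0, -0.9, -0.8]
grip_width: 0.0555
```

```bash
python3 -c "
from h import *
rel([want(.13,-8,.026)]);print(sense()['joints'])"
```

```text
[0.0, 1.3, 94.4] [-0.004, 0.001, 0.003]
[  49.30300702   19.17023224  -72.31722876  115.0756312    23.77163632
   53.03023361 -108.89378489]
```

Emit:
apply_moves:
  moves: [0,1,20,0,0,0,0,1,45,0,0,0,0,1,70,0,0,0,0,1,85,0,0,0,0,1,94,0,0,0,0,1,94,0,0,0,0,1,94,0,0,0,0,1,94,0,0,0]

```text
t: 14.13
tool_pos: [0.508, 0.0546, 0.1424]
orientation: [-179.9, -8.1, 15.1]
contact_force: [-0.3, 0.8, 0.3]
grip_width: 0.0555
```

```bash
python3 -c "
from h import *
rel([want(.13,-8,.026)]);s=sense();print(s['joints'],s['contact_force'])"
```

```text
[-1.5, -1.1, 2.5] [-0.002, -0.002, -0.0]
[  38.40928115   26.92591286  -62.36693103  119.06143959   35.53021554
   44.67727352 -119.36344017] [-0.34764602  0.7892792   0.28744633]
```

Emit:
apply_moves:
  moves: [-1,-0.5,1.5,0,0,0,-1,-0.5,1.5,0,0,0,-1,-0.5,1.5,0,0,0,-1,-0.5,1.5,0,0,0,-1,-0.5,1.5,0,0,0]
  hand: 0

```text
t: 14.55
tool_pos: [0.5067, 0.0553, 0.1408]
orientation: [-179.9, -8.1, 15.2]
contact_force: [-2.5, -0.6, 5.1]
grip_width: 0.0269
```

Emit:
apply_moves:
  moves: [1.8,0,0.1,0,-0.07,0,3.6,0,0.3,0,-0.14,0,5.4,0,0.6,0,-0.209,0,7.2,0,1,0,-0.279,0,8.9,0,1.6,0,-0.349,0,10.6,0,2.2,0,-0.419,0,12.2,0,3,0,-0.489,0,13.8,0,4,0,-0.559,0,15.3,0,5,0,-0.628,0,16.7,0,6.1,0,-0.698,0,16.7,0,6.1,0,-0.698,0,16.7,0,6.1,0,-0.698,0,16.7,0,6.1,0,-0.698,0]

```text
t: 15.63
tool_pos: [0.5238, 0.06, 0.1364]
orientation: [-179.8, 31.9, 15.3]
contact_force: [1.9, 2.1, -0.6]
grip_width: 0.0273
```

Emit:
apply_moves:
  moves: [0,0,0,0,0,0,0,0,0,0,0,0,0,0,0,0,0,0,0,0,-30,0,0,0,0,0,-60,0,0,0,-20,0,-90,0,0.1,0,-30,0,-100,0,0.2,0,-40,0,-110,0,0.3,0,-50,0,-120,0,0.4,0,-50,0,-120,0,0.4,0]
  hand: 65

```text
t: 16.47
tool_pos: [0.5426, 0.065, 0.2684]
orientation: [179.9, 8.5, 15.2]
contact_force: [-0.5, -0.3, 0.3]
grip_width: 0.0556
```

```bash
python3 -c "
from h import *
print(sense()['joints'])
rel([want(-.135,0,.04,z=.122)])
sheet('u5.png')"
```

```text
[  30.66206785   29.98387857  -61.50202152   95.40753421   24.4948202
   79.39794479 -110.71865432]
[-17.8, 264.7, 110.6] [0.001, 0.149, 0.002]
```

View pics/u5.png

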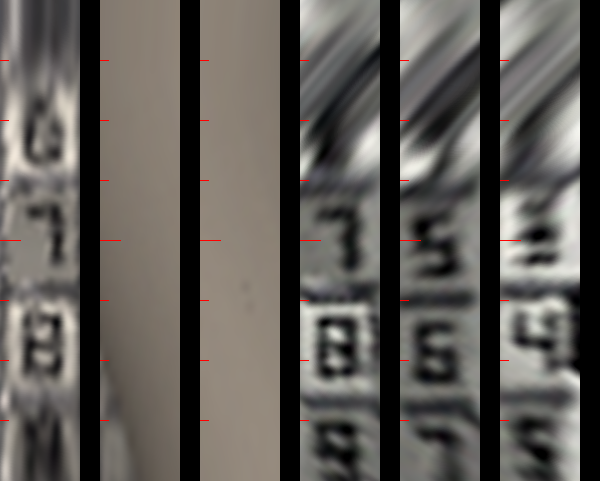

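```bash
python3 -c "
from h import *
s=np.load('s0.npz'); c=viewer.camera_info('top'); P=cloud(s['db'],c)
q=P[172:193,305:328].reshape(-1,3); b=s['b'][172:193,305:328].reshape(-1,3).astype(int).sum(1)
m=(q[:,2]>.115)
print(m.sum(),np.median(q[m],0),np.percentile(q[m][:,2],[5,50,95]),np.median(q[b<250],0))
print(want(-.135,0,0)[0])
print(P[181:184,314:319,2])
rel([want(-.135,0,.09,z=.122)])"
```

```text
174 [ 0.57727389 -0.19787792  0.12458068] [0.11611683 0.12458068 0.13640736] [ 0.57289244 -0.1952385   0.12279818]
[ 0.57927627 -0.19945067  0.114     ]
[[0.13284223 0.13068444 0.1311094  0.13520743 0.12919477]
 [0.12825098 0.13046686 0.13374459 0.12897034 0.13319096]
 [0.13412    0.13052829 0.13186423 0.13110115 0.13192539]]
[-25.3, 263.6, 58.1] [-0.0, 0.157, -0.0]
```

Emit:
apply_moves:
  moves: [-5,40,0,0,0.05,0,-10,80,0,0,0.1,0,-17,120,2,0,0.157,0,-17,160,2,0,0.157,0,-17,200,2,0,0.157,0,-17,240,2,0,0.157,0,-18,263.5,10,0,0.157,0,-22,263.5,35,0,0.157,0,-25,263.5,58,0,0.157,0,-25,263.5,58,0,0.157,0,-25,263.5,58,0,0.157,0,-25,263.5,58,0,0.157,0]
  hand: 0

```text
t: 17.57
tool_pos: [0.5812, -0.1974, 0.211]
orientation: [-179.8, 0.0, 15.2]
contact_force: [1.0, 0.4, 0.7]
grip_width: -0.0004
```

```bash
python3 -c "
from h import *
rel([want(-.135,0,.018,z=.122)]);print(sense()['tool_pos'])"
```

```text
[-2.4, 1.7, 70.9] [-0.004, 0.0, 0.002]
[ 0.58118025 -0.19738864  0.2109506 ]
```

Emit:
apply_moves:
  moves: [-2,1.5,35,0,0,0,-2,1.5,60,0,0,0,-2,1.5,72,0,0,0,-2,1.5,75,0,0,0,-2,1.5,77,0,0,0,-2,1.5,79,0,0,0,-2,1.5,81,0,0,0,-2,1.5,83,0,0,0,-2,1.5,83,0,0,0,-2,1.5,83,0,0,0]

```text
t: 18.4
tool_pos: [0.5798, -0.1997, 0.1287]
orientation: [-179.9, -0.1, 15.2]
contact_force: [2.5, 0.9, 2.7]
grip_width: 0.0001
```

Emit:
apply_moves:
  moves: [0,0,1.5,0,0,0,0,0,3,0,0,0,0,0,4.5,0,0,0,0,0,4.5,0,0,0,0,0,4.5,0,0,0,0,0,4.5,0,0,0]

```text
t: 18.9
tool_pos: [0.5799, -0.1997, 0.1259]
orientation: [-180.0, -0.1, 15.2]
contact_force: [-3.6, 0.4, 20.0]
grip_width: -0.0002
```

Emit:
apply_moves:
  moves: [0,0,-15,0,0,0,0,0,-45,0,0,0,0,0,-85,0,0,0,0,0,-120,0,0,0,-20,41,-140,0,0,0,-50,80,-140,0,0,0,-80,110,-140,0,0,0,-100,145,-140,0,0,0,-120,180,-140,0,0,0,-120,200,-140,0,0,0,-120,200,-140,0,0,0,-120,200,-140,0,0,0]

```text
t: 19.9
tool_pos: [0.5131, -0.4272, 0.261]
orientation: [-179.7, 0.2, 14.9]
contact_force: [0.9, 0.7, 0.3]
grip_width: -0.0003
```

```bash
python3 -c "
from h import *
sheet('u6.png'); s=sense(); print(s['tool_pos'],s['contact_force'],s['t'])
p,d,c=snap('top'); P=cloud(d,c); print(np.median(P[180:185,314:319,2])); s0=np.load('s0.npz'); P0=cloud(s0['db'],c)
print(np.median(P0[180:185,314:319,2]))
a=cv2.imread('pics/u6.png'); q=cv2.cvtColor(p,cv2.COLOR_RGB2BGR)[80:270,90:400]
q=cv2.resize(q,(600,368)); cv2.imwrite('pics/fin.png',np.vstack([a,q])[:849]) if 0 else cv2.imwrite('pics/fin.png',np.hstack([a[90:400],cv2.resize(q,(200,310))]))"
```

```text
[ 0.51493613 -0.42341404  0.26194545] [1.05539125 0.56095296 0.6831057 ] 20.0
0.1315990895775175
0.13186423222782934
```

View pics/fin.png

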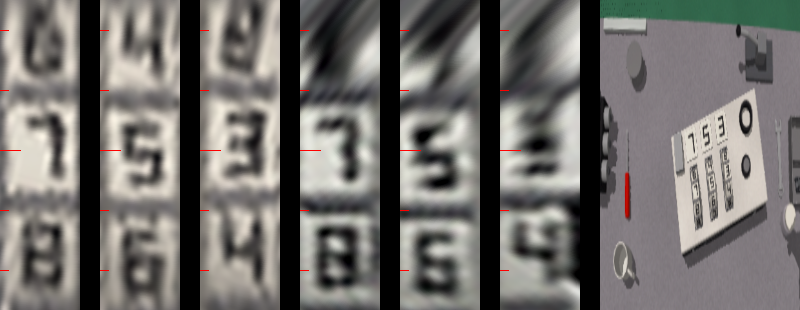

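```bash
python3 -c "
from h import *
print(sense()['joint_velocities'].round(1)); ticket.close_job()"
```

```text
[-0.5 -0.5 -0.3  0.   0.2 -0.2  0.1]
the job is handed in; nothing more can be done
```

I copied the code 7‑5‑3 (left to right) onto the wheels, pressed the button once and handed the job in at about 20 s of the 72 s allowed. `close_job` gives no verdict, so the result itself is not confirmed.

- **Wheels:** I pinched and rolled each one, the left from 6 to 7, the middle from 6 to 5 and the right from 5 to 3. In the last pictures each numeral stands uppermost to within about 3°, and the tolerance is 8.6°.
- **Button:** It went in until it stopped, at about 20 N. Afterwards its top was back at 131.6 mm, against 131.9 mm at the start.
- **Bystanders:** The last picture shows none of them visibly moved. I did not measure the distances.
- **Arm:** At hand-in it stood clear of everything, at about 0.26 m height and nearly at rest.

**What went wrong:** On the first roll of the right wheel, joint 6 ran into its range limit. The tool left the planned arc, the measured wrist force reached about 83 N (limit 120 N), and the wheel went about 11° too far. A second grasp brought it back.

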